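# Level the granite flatting plate

### The arm

A 6-joint arm with a two-finger parallel gripper is mounted at the origin on the work surface. World frame = base frame: x ahead of the robot, y to its left, z up, the work surface at z = 0. Lengths are in mm, angles in rad, forces in N, time in s.
With the tool pointing down it reaches from about 400 to 825 mm from the base axis. Payload 7 kg.
Tool frame: the origin (TCP) lies at the very end of the fingers, on their centre line; the grasp point (between the pads) lies 19 mm behind it; z points along the fingers, y is the line along which they close (so a half turn about z gives the same grasp; the last joint's range is limited). The gripper opens to 88 mm and grips with 3 to 60 N. Pads are 19 mm wide; open, the fingers measure 130 mm over their backs; the gripper's body (78 mm by 193 mm) begins 47 mm behind the grasp point.
Start: joints at [0.288, 0.359, 0.012, 0, -1.224, -0.288], TCP at [674.978, -0.019, 197.761] pointing down, gripper open.
Joint ranges: [-3.07, 3.07], [-1.43, 2.12], [-1.02, 1.25], [-3.03, 1.67], [-3.05, -0], [-3.03, 3.03]. Speed limits (rad/s): [2.39, 2.39, 3.01, 3.14, 3.14, 3.14].

### API

Orientations are given as a unit quaternion [x, y, z, w].
In Python, from plant import bot gives the robot as it stands. Calls block until the motion is done:
- bot.move_ptp(position, orientation): joint-space move of the TCP to a pose.
- bot.line_to(position, velocity=150, ori=None): straight line of the TCP; ori=None keeps the orientation; velocity is the mean speed in mm/s.
- bot.move_joints(angles): joint-space move.
- bot.move_gripper(opening, force=None): finger opening in mm; force is the grip in N (None keeps the last); returns when the fingers have stopped.
- bot.pause(seconds).
- bot.solve_ik(position, orientation): joint angles nearest the present ones, or None.
- bot.read_state(): the state.
- bot.camera(name): name is "scene" or "side" or "wrist"; returns the picture (480x640x3 uint8, red, green, blue); there is no depth.
- bot.get_calibration(name): a dict with "fx", "fy", "cx", "cy" (pixels), "view" (4x4, takes a point from world to camera coordinates); the wrist camera has in their place "T_tool_cam" (4x4, takes a point from camera to tool coordinates, whose origin is the TCP and whose axes are the flange's). Camera axes: x right, y up, looking along -z (the intrinsics and any distortion apply to the point x, -y, -z); pixel columns grow to the right and rows downward; lengths in mm; the calibration is good to about 2 mm. A picture is of the moment at which its call begins: read the wrist's pose just before it. get_calibration takes no time and is no camera call.
A pose or a line that the arm cannot do raises bot.Unreachable and nothing moves.
- bot.close_job(): hands the job in; it is judged then, once.
The state is a dict: "t": time; "joint_pos": joint angles; "qvel": joint speeds; "tau": joint torques, N m; "tcp_pos": TCP position; "eef_rot": TCP orientation; "contact_force": force on the tool from outside, world axes, zero at the start; "moment": the same for the moment, N m; "width": finger opening in mm; "finger_force": force on a finger pad.
Only numpy, scipy, OpenCV 4.12 (cv2) and the standard library are available. Lean on these libraries where they do the work, as an engineer would, in place of code of your own. Each camera call takes 0.05 s, during which the arm holds its last target. There are 200 camera calls.

### The job

Lay the spirit level flat on the middle of the granite plate, lengthwise in line with the black levelling knob, and let go of it; then turn the knob until the bubble, with nothing touching the level, rests between its two lines. Finish by pressing the level down onto the plate firmly with the fingertips, about 10 N, to prove that the plate stands firm: stop while still pressing, the bubble still between the lines and the knob let go. Leave the other tools on the bench where they are.

Things in the scene. Friction and masses are not known exactly. Their poses are not given: they have to be found in the camera images.
- level: aluminium bench spirit level with orange ends, 200 (its x) x 40 (its y) x 40 mm high, 0.55 to 0.75 kg, flat on the bench left or right of the plate. Origin: centre of its flat underside, z up. The lower 24 mm is solid over the whole length; on it stand two end blocks, 37 to 100 mm from the middle, flat on top at 40 mm; the green vial lies in the gap between
- vial (a point): middle of the lime-green vial, 31 mm above the level's underside; the vial is 68 mm long along the level's x, 14 mm thick, and has two black lines round it, their inner edges 22 mm apart
- bubble (a joint): pale bubble, 18 mm long, in the vial: offset (m) of its middle from the vial's middle along the level's +x, -0.022 to 0.022; 0 is centred, within 0.002 it is between the lines. It runs to the higher end, 3 mm for a slope of 1 mm per metre, and takes about 1.5 s to settle
- plate: dark granite plate 260 (its x) x 180 mm in a green steel frame on three feet. Origin: centre of its upper face, about 62 mm above the bench; z: the face's normal; x points to the levelling foot. Its two fixed feet stand 100 mm behind the middle (-x). It is level along y; its slope along x starts some millimetres per metre off
- knob: black round fluted knob of the levelling foot, 44 mm across, 26 high, 60 to 86 mm above the bench; origin on its axis at bench height, 195 mm from the plate's middle. It turns about the vertical without rising, stiffly (about 0.1 N m), and stays where it is left. Right-hand thread, 3 mm a turn: clockwise from above raises the side of the plate next to it
- knob_top (a point): centre of the knob's top. The granite's edge is 65 mm from here, the green lug below is 40 mm above the bench at its top. One radian of turn moves the bubble of a level lying along the plate's x by about 4.9 mm: clockwise towards the knob, counterclockwise away from it
- block_plane: small steel block plane, 160 x 46 mm, 50 high, brass knob at one end; lies in the place left or right that the level does not have; loose, a bystander. Origin: centre of its underside
- gouge_a: carving gouge, light handle, 250 x 29 mm, lying at the back right; loose, a bystander. Origin: centre of its underside
- gouge_b: carving gouge, dark handle, 240 x 29 mm, lying at the back left; loose, a bystander. Origin: centre of its underside
- glue_bottle: white bottle with a red cap, 54 mm across, 150 high, far left; loose, a bystander. Origin: centre of its underside
- spool_clamp: violin maker's spool clamp standing on end, 34 mm across, 104 high, far right; loose, a bystander. Origin: centre of its underside

How it is judged:
By the outcome, as a careful person would: the job done as asked, in the order asked, and still so for the second after the job is handed in, while the arm keeps its last pose, push and grip.
It also fails if it takes over 72 s, if anything falls off the work surface, if the arm or the gripper's body presses on something with over 40 N, if the wrist force passes 120 N, or if a joint passes its speed limit or range.

## Working session

There is one attempt and no reset: what is moved stays moved. The work goes in short steps, each a Python script; the robot and the scene stay as the last script left them, time stands still between calls to the robot, and variables do not carry over. Pictures are saved under pics/ and viewed, at most 10 in all, crops included, and the job is handed in when it is done.

```bash
ls; mkdir -p pics; python3 - <<'E'
from plant import bot
import cv2,numpy as np
for n in("scene","side","wrist"):
    im=bot.camera(n); cv2.imwrite(f"pics/{n}0.png",im[:,:,::-1])
    c=bot.get_calibration(n); print(n,{k:np.round(v,3).tolist() for k,v in c.items()})
s=bot.read_state();print(s["t"],s["eef_rot"],s["contact_force"])
E
```

```text
pics
scene {'fx': 455.616, 'fy': 455.616, 'cx': 313.473, 'cy': 248.824, 'view': [[-0.493, 0.87, 0.022, 268.478], [-0.552, -0.332, 0.765, 276.038], [0.673, 0.365, 0.644, -1653.888], [0.0, 0.0, 0.0, 1.0]]}
side {'fx': 502.167, 'fy': 502.167, 'cx': 321.373, 'cy': 232.591, 'view': [[0.865, -0.501, 0.018, -493.111], [0.324, 0.587, 0.742, -235.099], [-0.382, -0.636, 0.67, -1239.012], [0.0, 0.0, 0.0, 1.0]]}
wrist {'fx': 376.022, 'fy': 376.022, 'cx': 321.089, 'cy': 240.672, 'T_tool_cam': [[0.001, 0.966, 0.259, 70.15], [1.0, -0.001, -0.002, -0.131], [-0.002, 0.259, -0.966, -186.358], [0.0, 0.0, 0.0, 1.0]]}
0.15 [-7.07086483e-01  7.07126763e-01  4.18214424e-04 -5.22238006e-04] [-0.25860198 -0.4074488  -0.22550973]
```

View pics/scene0.png

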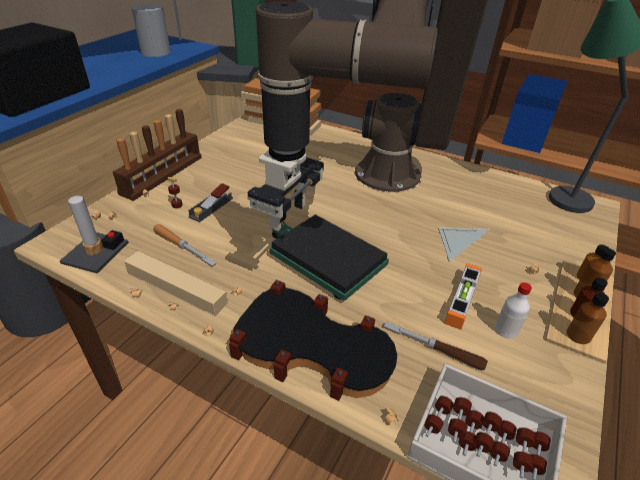

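View pics/wrist0.png

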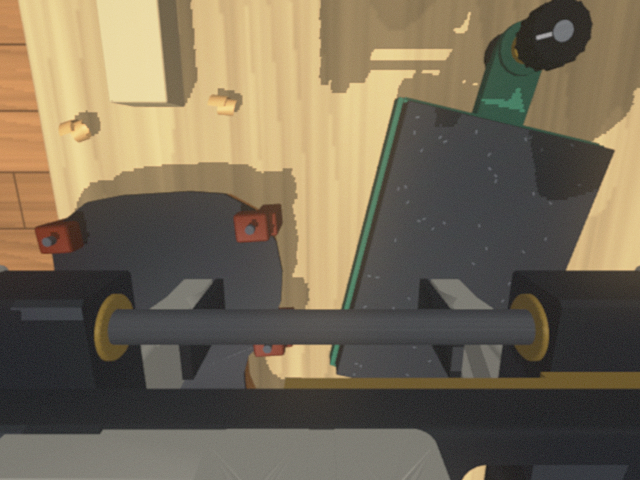

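The scene view shows the level at about (463,295), with its ends at (470,270) and (456,320). The wrist view shows the knob top near (558,32) and the plate's knob-side corners at (402,98) and (613,150). The plate's third corner is near (335,365).

```bash
cat > h.py <<'E'
from plant import bot
import cv2,numpy as np
from scipy.spatial.transform import Rotation as R
def cam2world(name,st=None):
    c=bot.get_calibration(name)
    if name!="wrist": return c,np.linalg.inv(np.array(c["view"]))
    T=np.eye(4);T[:3,:3]=R.from_quat(st["eef_rot"]).as_matrix();T[:3,3]=st["tcp_pos"]
    return c,T@np.array(c["T_tool_cam"])
def pix(name,uv,z,st=None):
    c,T=cam2world(name,st)
    d=T[:3,:3]@np.array([(uv[0]-c["cx"])/c["fx"],-(uv[1]-c["cy"])/c["fy"],-1])
    o=T[:3,3]; return o+d*(z-o[2])/d[2]
def proj(name,p,st=None):
    c,T=cam2world(name,st); q=np.linalg.inv(T)@np.append(p,1)
    return np.array([c["cx"]+c["fx"]*q[0]/-q[2],c["cy"]-c["fy"]*q[1]/-q[2]])
def down(a):
    "tool down, tool x axis (image up) at world yaw a"
    x=np.array([np.cos(a),np.sin(a),0]);z=np.array([0,0,-1.]);return R.from_matrix(np.c_[x,np.cross(z,x),z]).as_quat()
def shot(name,f):
    st=bot.read_state(); im=bot.camera(name)[:,:,::-1].copy(); cv2.imwrite("pics/"+f,im); return st,im
E
python3 - <<'E'
from h import *
s=bot.read_state()
for n,u,z in [("A",(402,98),62),("B",(613,150),62),("C",(337,372),62),("knob",(556,33),86)]: print(n,pix("wrist",u,z,s).round(1))
for u,z in [((328,218),62),((387,260),62),((340,292),62),((272,252),62),((470,268),40),((457,318),40)]: print(u,pix("scene",u,z).round(1))
E
```

```text
A [ 609.  -102.9   62. ]
B [430.8 -62.5  62. ]
C [658.2 148.5  62. ]
knob [ 506.3 -144.3   86. ]
(328, 218) [433.1 -16.1  62. ]
(387, 260) [516.7 203.7  62. ]
(340, 292) [684.1 150.9  62. ]
(272, 252) [644.5 -71.3  62. ]
(470, 268) [407.9 398.7  40. ]
(457, 318) [599.1 418.2  40. ]
```

View pics/side0.png

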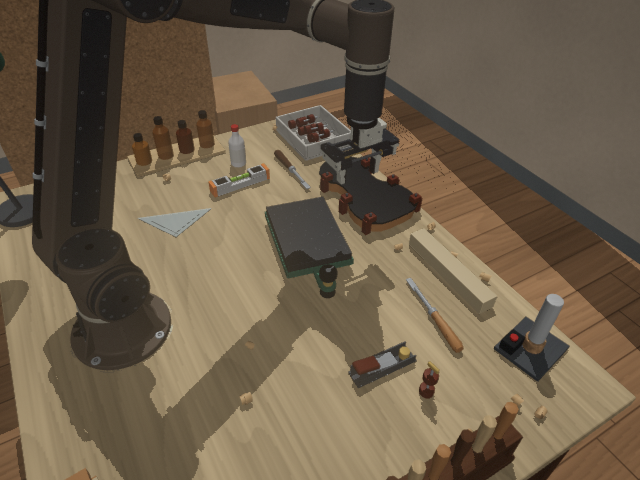

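```bash
python3 - <<'E'
from h import *
x=np.array([-.21,-.978,0]);x/=np.linalg.norm(x);y=np.array([-x[1],x[0],0]);k=np.array([506.3,-144.3,0]);c=k-195*x+[0,0,62]
print("c",c, bot.get_calibration("wrist").keys())
for n in("scene","side"):
    print(n,[proj(n,c+a*x+b*y).round().tolist() for a,b in((130,90),(130,-90),(-130,-90),(-130,90))],proj(n,k+[0,0,86]).round())
for u in[(211,187),(269,172)]: print(pix("side",u,40).round(1))
E
```

```text
c [547.23804783  46.35433706  62.        ] dict_keys(['fx', 'fy', 'cx', 'cy', 'T_tool_cam'])
scene [[271.0, 241.0], [315.0, 213.0], [387.0, 252.0], [345.0, 287.0]] [277. 210.]
side [[352.0, 251.0], [288.0, 265.0], [266.0, 205.0], [323.0, 195.0]] [329. 268.]
[384.9 385.9  40. ]
[582.9 371.8  40. ]
```

```bash
python3 - <<'E'
from h import *
bot.move_ptp([440,390,250],down(0))
st,im=shot("wrist","lev1.png");print(st["t"],st["tcp_pos"].round(1) if hasattr(st["tcp_pos"],"round") else st["tcp_pos"],np.round(st["joint_pos"],2))
E
```

```text
1.825 [440.5 389.4 249.8] [ 1.06  0.19 -0.1   0.   -1.28  0.51]
```

View pics/lev1.png

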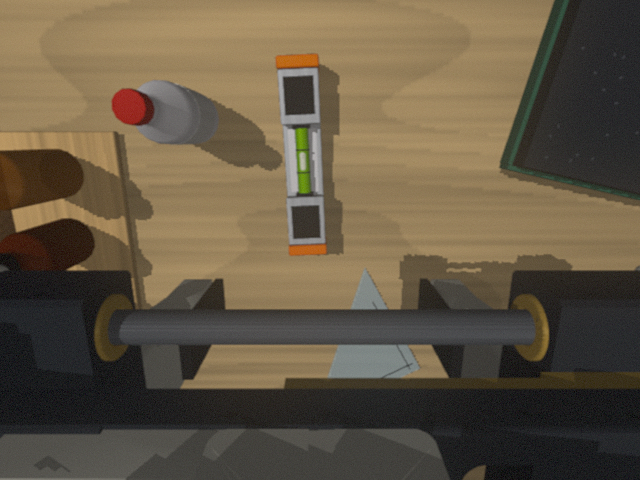

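The level's top face runs from (297,56) to (307,246), and its bubble is centred near (302,160). The glue bottle is on the left, with its base near (200,117), so I'm checking clearance.

```bash
python3 - <<'E'
from h import *
s=bot.read_state()
a=pix("wrist",(307.5,246),40,s);b=pix("wrist",(297,56),40,s);print(a,b,np.linalg.norm(a-b),(a+b)/2,np.arctan2(*(b-a)[1::-1]))
for u,v in(((289,160),(323,160)),): print(pix("wrist",u,40,s),pix("wrist",v,40,s))
print("vial",pix("wrist",(303,160),31,s))
print("bottle cap",pix("wrist",(132,106),150,s),"base",pix("wrist",(200,115),20,s), "scene base",pix("scene",(511,328),10), "cap", pix("scene",(524,289),150))
E
```

```text
[397.39556352 403.30096656  40.        ] [587.73429102 411.51167062  40.        ] 190.51573910468417 [492.56492727 407.40631859  40.        ] 0.04311060049197939
[489.62937716 421.45857981  40.        ] [489.60730998 386.3897489   40.        ]
vial [489.15276251 407.43982334  31.        ]
bottle cap [533.40561895 524.25762908 150.        ] base [534.97047413 515.63541067  20.        ] scene base [534.12492059 537.95479825  10.        ] cap [549.63788272 527.55744789 150.        ]
```

```bash
python3 - <<'E'
from h import *
a=.045;c=np.array([489,407.3]);g=c-18*np.array([np.cos(a),np.sin(a)])
bot.move_gripper(64)
bot.move_ptp([*g,150],down(a))
bot.line_to([*g,60],150);bot.line_to([*g,6],80)
print("f",np.round(bot.read_state()["contact_force"],1))
bot.move_gripper(30,50)
s=bot.read_state();print(s["t"],s["width"],s["finger_force"],np.round(s["tcp_pos"],1),np.round(s["contact_force"],1))
bot.line_to([*g,150],100)
s=bot.read_state();print(s["t"],s["width"],np.round(s["contact_force"],1),np.round(s["moment"],2))
p=-1.785;P=np.array([547.2,45.9]);t=P-18*np.array([np.cos(p),np.sin(p)])
bot.move_ptp([*t,140],down(p))
s=bot.read_state();print(s["t"],np.round(s["tcp_pos"],1))
shot("scene","held.png")
st,im=shot("wrist","heldw.png")
E
```

```text
f [ 0.4 -0.2  0.4]
5.375 30.13878298063196 0.0 [471.  406.4   6. ] [-0.7  0.1 -0.4]
6.9667 30.301598709989904 [ 0.9 -0.1 -0.9] [-0.09  0.07 -0.01]
8.2917 [551.2  64.  140. ]
```

View pics/heldw.png

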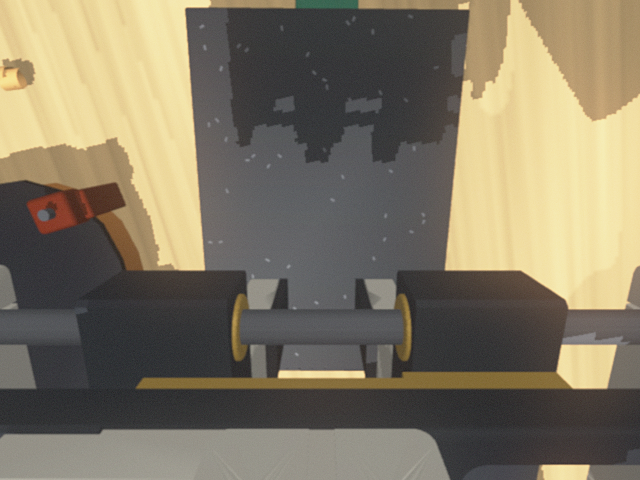

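The fingers closed to 30 mm with no force, so the grasp missed. The plate view is well aligned, with its knob-side edge at row 9 from column 187 to 468. I'll look at the level again.

```bash
python3 - <<'E'
from h import *
s=bot.read_state();a=pix("wrist",(187,9),62,s);b=pix("wrist",(468,10),62,s);print(a,b,np.linalg.norm(a-b),(a+b)/2)
im=cv2.imread("pics/held.png");cv2.imwrite("pics/held_c.png",cv2.resize(im[180:380,220:560],None,fx=2.3,fy=2.3,interpolation=cv2.INTER_CUBIC))
E
```

```text
[601.60714379 -99.004444    62.        ] [429.9859054  -61.80441797  62.        ] 175.60663826856185 [515.79652459 -80.40443099  62.        ]
```

View pics/held_c.png

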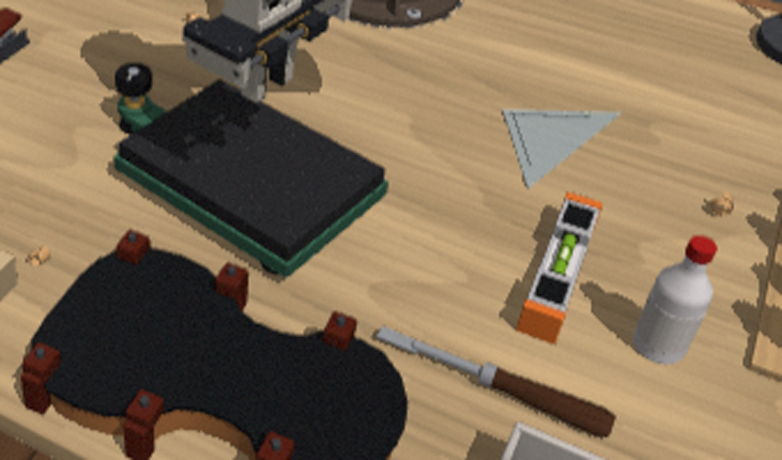

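```bash
python3 - <<'E'
from h import *
s=bot.read_state();print(s["tcp_pos"],s["eef_rot"])
for z in (0,19): print(proj("scene",np.array(s["tcp_pos"])+[0,0,z]),proj("side",np.array(s["tcp_pos"])+[0,0,z]))
f=lambda x,y:(220+x/2.3,180+y/2.3)
for u,z in [((584,197),40),((541,320),40),((566,253),31)]: print(pix("scene",f(*u),z).round(1))
l=[489,407,31];print("lev proj scene",(proj("scene",l)-[220,180])*2.3,"side",proj("side",l))
im=bot.camera("side")[:,:,::-1];im=np.ascontiguousarray(im);cv2.imwrite("pics/side1.png",cv2.resize(im[100:300,180:420],None,fx=3,fy=3))
E
```

```text
[551.17587367  64.39202756 139.95343791] [-6.28295152e-01  7.77975065e-01 -6.13435107e-06  3.25475529e-05]
[335.27747681 226.37314341] [304.8464378  201.94428102]
[335.67543622 220.41337703] [304.81874117 196.54713745]
[393.1 405.3  40. ]
[604.7 415.6  40. ]
[485.2 411.2  31. ]
lev proj scene [561.28715654 253.68180775] side [238.87205664 176.71010547]
```

View pics/side1.png

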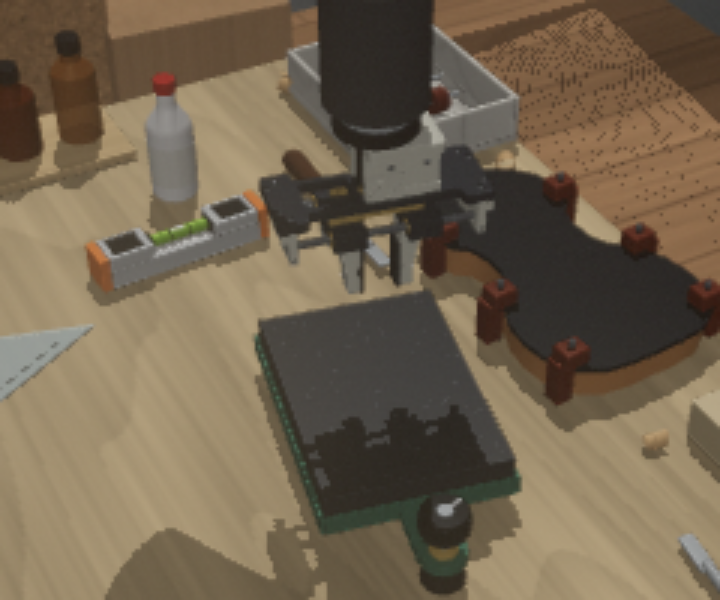

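The grasp most likely closed above the 24 mm solid base: in both views the fingertips look 10–18 mm higher than the reported TCP. I'll find the real offset by touching the bare bench gently.

```bash
python3 - <<'E'
from h import *
p=-1.785
bot.move_ptp([540,290,60],down(p))
bot.line_to([540,290,8],100)
s=bot.read_state();f0=s["contact_force"][2];print(f0)
z=8
while z>-28:
    z-=1.5;bot.line_to([540,290,z],40)
    s=bot.read_state();f=s["contact_force"][2]-f0
    if abs(f)>2: break
print(z,f,s["tcp_pos"][2],s["t"],s["width"])
bot.line_to([540,290,60],150)
E
```

```text
0.1737607864442976
-28.0 0.19572244956300894 -28.142045673595504 16.0583 29.76741996886426
```

```bash
python3 - <<'E'
from h import *
bot.line_to([540,290,-26],150)
s=bot.read_state();f0=s["contact_force"][2];z=-26
while z>-60:
    z-=1.5;bot.line_to([540,290,z],60)
    s=bot.read_state();f=s["contact_force"][2]-f0
    if abs(f)>2: break
print(z,f,s["tcp_pos"],s["t"],np.round(s["joint_pos"],3))
bot.camera("side")
im=bot.camera("side")[:,:,::-1];im=np.ascontiguousarray(im);cv2.imwrite("pics/side2.png",cv2.resize(im[100:300,180:420],None,fx=3,fy=3))
bot.line_to([540,290,60],150)
print(proj("side",[540,290,0]),(proj("side",[540,290,0])-[180,100])*3)
E
```

```text
-29.0 5.681601542345184 [540.25252029 290.17705977 -28.45191857] 18.0167 [ 0.811  0.486 -0.378  0.    -0.706 -1.025]
[268.62543303 198.67362072] [265.87629909 296.02086216]
```

Contact came at a reported −28.5 mm, so the true fingertips sit 28.3 mm above the reported TCP. The horizontal position agrees. I'll regrasp with that correction.

```bash
echo 'D=28.3  # true fingertip z = reported tcp z + D' >> h.py; python3 - <<'E'
from h import *
a=.045;c=np.array([489,408]);g=c-18*np.array([np.cos(a),np.sin(a)])
bot.move_gripper(70)
bot.move_ptp([*g,100-D],down(a))
bot.line_to([*g,8-D],120)
print("f",np.round(bot.read_state()["contact_force"],1))
bot.move_gripper(20,50)
s=bot.read_state();print(s["t"],s["width"],s["finger_force"],np.round(s["tcp_pos"],1),np.round(s["contact_force"],1))
if s["width"]<37: raise SystemExit
bot.line_to([*g,110-D],120)
s=bot.read_state();print(s["t"],s["width"],np.round(s["contact_force"],1),np.round(s["moment"],2))
p=-1.785;P=np.array([547,46]);t=P-18*np.array([np.cos(p),np.sin(p)])
bot.move_ptp([*t,90-D],down(p))
z=71.5;bot.line_to([*t,z-D],80)
f0=bot.read_state()["contact_force"][2]
while z>66:
    f=bot.read_state()["contact_force"][2]-f0
    if f>2.5: break
    z-=.7;bot.line_to([*t,z-D],40)
s=bot.read_state();print("placed",z,f0,f,s["t"],s["width"])
E
```

```text
f [0.1 0.2 0.5]
22.6667 39.396363415218254 50.00051200389862 [471.1 407.5 -20. ] [-0.3  0.6  2.3]
23.6667 39.57582431166978 [-0.4 -0.5 -5.7] [-0.15  0.16  0.03]
placed 69.39999999999999 -6.302192097254201 9.324912956808708 26.125 39.46687228738168
```

```bash
python3 - <<'E'
from h import *
p=-1.785;P=np.array([547,46]);t=P-18*np.array([np.cos(p),np.sin(p)])
bot.move_gripper(80)
bot.line_to([*t,100],120)
bot.pause(.8)
st,im=shot("wrist","v1.png");print(st["t"],st["tcp_pos"])
sc=bot.camera("scene")
v=proj("wrist",[547,46,93],st);print(v)
a=cv2.resize(im[0:400,120:520],None,fx=1,fy=1);b=cv2.resize(im[150:330,240:400],(356,400),interpolation=cv2.INTER_CUBIC)
cv2.imwrite("pics/v1c.png",np.hstack([a,b]))
E
```

```text
28.425 [550.83240012  63.60226829 100.01899799]
[320.92320863 241.41464091]
```

View pics/v1c.png

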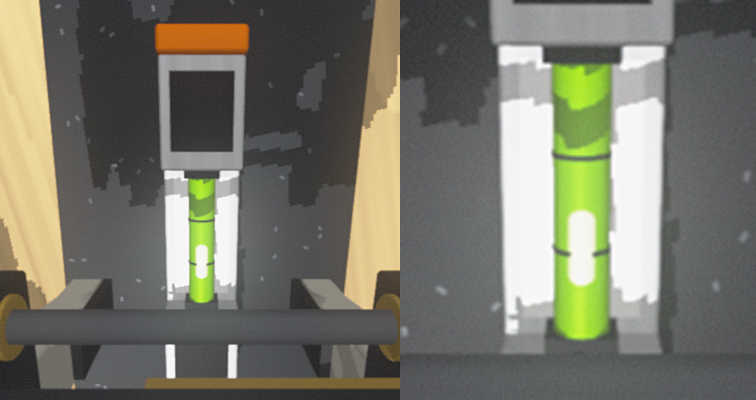

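The level lies centred and in line with the knob. The lines are at rows 220 and 263 and the bubble at row 261, about 10 mm away from the knob. That needs roughly 2.1 rad clockwise.

```bash
cat >> h.py <<'E'
p=-1.785;P=np.array([547,46.]);X=np.array([np.cos(p),np.sin(p)]);K=np.array([505.8,-144.4])
def bubble(f):
    "bubble offset toward knob (mm), seen from the view pose"
    st,im=shot("wrist",f);c,r=proj("wrist",[*P,93],st).round().astype(int)
    w=im[r-40:r+55,c-2:c+3,0].mean(1); rows=np.where(w>150)[0]+r-40
    rows=rows[(rows>r-36)&(rows<r+55)]
    g=cv2.cvtColor(im,cv2.COLOR_BGR2GRAY).astype(float)
    q=np.minimum(g[:,c-10:c-7].mean(1),g[:,c+8:c+11].mean(1))
    d=q-cv2.blur(q[:,None],(1,11))[:,0]
    l1=r-32+np.argmin(d[r-32:r-10]);l2=r+10+np.argmin(d[r+10:r+32])
    print("lines",l1,l2,"bubble",rows.min(),rows.max(),"t",st["t"])
    return ((l1+l2)/2-(rows.min()+rows.max())/2)/((l2-l1)/23.)
def view(): bot.move_ptp([*(P-18*X),100],down(p))
def turn(cw):
    y0=-1.85+cw/2
    bot.move_gripper(70); bot.move_ptp([*K,95],down(y0)); bot.line_to([*K,64-D],120)
    bot.move_gripper(20,40); s=bot.read_state();print("grip",s["width"],np.round(s["contact_force"],1))
    bot.move_ptp([*K,64-D],down(y0-cw)); s=bot.read_state();print("turned",np.round(s["contact_force"],1),np.round(s["moment"],2))
    bot.move_gripper(70); bot.line_to([*K,95],150)
E
python3 - <<'E'
from h import *
b=bubble("b0.png");print(b)
if not -13<b<-8: raise SystemExit
turn(-b/4.9); view(); bot.pause(.7); print(bubble("b1.png"))
E
```

```text
lines 220 263 bubble 245 278 t 28.525
-10.69767441860465
grip 43.27424684847735 [-6.7 -9.4  6.3]
turned [-17.    1.   20.7] [ 0.47  6.36 -0.02]
lines 221 264 bubble 225 259 t 36.1833
0.26744186046511625
```

```bash
python3 - <<'E'
from h import *
bot.pause(.5);print(bubble("b2.png"))
bot.move_gripper(88)
o=down(p+np.pi/2)
bot.move_ptp([*P,125-D],o)
z=104.;bot.line_to([*P,z-D],80);bot.pause(.3)
f0=bot.read_state()["contact_force"][2]
while z>97:
    s=bot.read_state();f=s["contact_force"][2]-f0
    if f>8.8: break
    z-=.6 if f<1 else .15;bot.line_to([*P,z-D],20)
bot.pause(1.5)
s=bot.read_state();print(z,f0,f,np.round(s["contact_force"],1),np.round(s["moment"],2),s["t"],s["width"])
st,im=shot("wrist","pr.png");sc=bot.camera("scene")[:,:,::-1]
cv2.imwrite("pics/prc.png",np.hstack([im[100:400,120:520],cv2.resize(np.ascontiguousarray(sc[180:330,230:430]),(400,300))]))
E
```

```text
lines 221 264 bubble 225 259 t 36.7333
0.26744186046511625
101.0 -0.2800182463809929 9.618463312961497 [-4.1  0.3 10.1] [ 0.02  1.43 -0.06] 42.9833 87.65240587552854
```

View pics/prc.png

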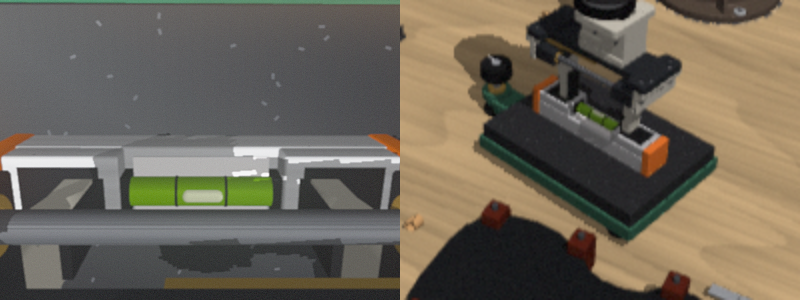

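The fingertips press on both end blocks at about 10 N. The bubble spans columns 182–223, between the lines at 177 and 227, so I'm handing in.

```bash
python3 - <<'E'
from h import *
print(np.round(bot.read_state()["contact_force"],1)); print(bot.close_job())
E
```

```text
[-3.1  0.8  8.4]
the job is handed in; nothing more can be done
None
```

The job is handed in at about 43 s: the level lies centred on the plate in line with the knob, the bubble was last seen between its lines (about 0.3 mm off centre before pressing), and the knob is let go. The fingertips were still pressing, at 8.4 N in the last reading, down from about 10 N when the press was set.

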